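# Unlock the punch press's die carriage, draw it out to the pointer and keep it there

## Robot

A 7-joint arm with a two-finger parallel gripper is mounted at the origin on the work surface. World frame = base frame: x ahead of the robot, y to its left, z up, the work surface at z = 0. Lengths are in mm, angles in rad, forces in N, time in s.
With the tool pointing down it reaches from about 425 to 1025 mm from the base axis. Payload 9.4 kg.
Tool frame: the origin (TCP) lies midway between the tips of the shut fingers; the grasp point (between the pads) lies 19 mm behind it; z points along the fingers, y is the direction in which the jaws open and shut (so a half turn about z gives the same grasp; the last joint's range is limited). The gripper opens to 93 mm and grips with 3 to 60 N. Pads are 15 mm wide; open, the fingers measure 128 mm over their backs; the gripper's body (75 mm by 188 mm) begins 65 mm behind the grasp point.
Start: joints at [-1.267, 0.599, -0.003, 1.599, 0.002, 0.943, -0.08], TCP at [269.46, 673.064, 218.618] pointing down, gripper open.
Joint ranges: [-2.57, 2.57], [-0.35, 1.97], [-1.29, 1.29], [0.11, 2.56], [-1.05, 4.19], [0.11, 1.86], [-2.63, 2.63]. Speed limits (rad/s): [2.22, 2.22, 3.01, 3.01, 3.14, 3.14, 3.14].

## Interface

Orientations are given as [roll, pitch, yaw] about the fixed x, y, z axes, in that order (R = Rz(yaw) Ry(pitch) Rx(roll)).
In Python, from station import arm, optics gives the robot as it stands. The module is installed in compiled form; this text tells all that it offers.
- The arm moves only by the tool move_arm, never from a script. Its argument "steps" is one flat list of numbers, 7 for each row, row after row: the shift along the world's x, y, z in mm, then the turn, a rotation vector about the world's x, y, z in degrees, then the opening, from 0 (shut) to 1 (fully open). A call has 1 to 5 rows; each row is the pose to reach, as a shift and turn from the pose measured when the call began; what a row does not reach only later rows make up. A row lasts 1/8 s, in which the tool goes at most 62.5 mm and 10.7 degrees, less where a joint would pass 70% of its speed; a pose out of reach is approached as far as the arm can. A call with a gripper value outside its range is refused whole. The fingers move at their own pace and stop on an object; "squeeze" is the grip in N (left out, the last holds). Time passes only in rows, so rows that repeat a pose let the fingers close. It gives the time, the measured TCP pose, the force and the opening at its end, in the units of the state.
- arm.read_state(): the state, without advancing time (a new reading comes with each control period).
- optics.get_image(name): name is "scene" or "top"; returns a dict with "pixels" (400x640x3 uint8, red, green, blue), "fx", "fy", "cx", "cy" (pixels), "extrinsics" (4x4, takes a point from world to camera coordinates). Camera axes: x right, y up, looking along -z (the intrinsics and any distortion apply to the point x, -y, -z); pixel columns grow to the right and rows downward; lengths in mm; the calibration is good to about 2 mm. A picture is of the moment at which its call begins. There is no depth.
- arm.sign_off(): hands the job in, once; it reports no verdict.
The state is a dict: "t": time; "qpos": joint angles; "qd": joint speeds; "joint_torque": joint torques, N m; "ee_pos": TCP position; "eef_rot": TCP orientation; "force": force on the tool from outside, world axes, zero at the start; "torque": the same for the moment, N m; "width": finger opening in mm.
Only numpy, scipy, OpenCV 4.12 (cv2) and the standard library are available. Lean on these libraries where they do the work, as an engineer would, in place of code of your own. Each camera call takes 0.05 s, during which the arm holds its last target.

## Task

The die in the green bench punch press is to be changed. Slide the carriage's transport lock knob all the way outwards, away from the carriage, to its end stop, then pull the spring-loaded die carriage out by its upright handle until the pointed nib on the carriage's side is level with the point of the pointer on the press bed, and finish while still holding it steady there: do not let go, it springs back. Leave the lock open, and leave the die set, conning tower, lifeboat and rivet roller lying around the press where they are.

Things in the scene. Friction and masses are not known exactly. Their poses are not given: they have to be found in the camera images.
- press: Green cast-iron punch press, fixed. Origin on the desk below the punch; z up, +y: the carriage pulls out, +x: the lock opens (side away from the robot). Base x +-80, y -140 to 260, 30 high. Column and head x +-35, y -140 to 22, 250 high (spindle 340); hand lever (unused) leans back to y -190, 370 high. Lock bracket x 60 to 145, y 60 to 110, up to 60 high. Handle and knob are free from above.
- carriage: The die carriage, slides along the press's +y only; origin and axes are the press's when it is home (its start); outer stop at 105. Steel plate 66 wide, 205 long, top 50 above the desk, a round die under the punch. A spring pulls it home: 3 N at home, rising 50 N/m to 8 N at the stop, plus about 1 N friction. While the lock is shut its bolt blocks it after 3 mm.
- handle_grip (a point): Place to grip the carriage's upright handle, a flat steel paddle with a round top: 14 thick along the press's y, 40 wide along x, its foot 50 and its top 120 above the desk. This point is on its middle plane, 90 above the desk (at home x = 0, y = 130 of the press). Free on both sides along y.
- carriage_index (a point): Tip of the pointed nib (a flat corner, 28 wide at its root) that sticks out 16 of the carriage's +x side near its front; 45 above the desk; it moves with the carriage (at home at x = 49, y = 142 of the press).
- mark: The steel pointer, fixed on the bed's +x edge: a block 30 high with a flat 25 mm diamond (8 thick) on top, whose corner points to -x, towards the carriage. Origin at the height of the bed's top straight below the point; axes as the press's. Its place along the press's y differs from one time to the next, 50 to 85 ahead of the nib's place at home.
- mark_point (a point): The point of the pointer, 64 above the desk. The carriage is at the mark when carriage_index and this point have the same y in the press's frame (in x they stay some 3 apart).
- lock (a joint): How far the transport lock is slid open along the press's +x, in m: 0 = shut, 0.035 = end stop, fully open. It stays where it is left (friction about 1.5 N). It starts between 0 and 0.008.
- lock_grip (a point): Place to grip the lock knob: an upright dark steel block 16 thick along the press's x (its sliding direction), 24 wide along y, its top 98.5 above the desk, its foot 54; this point is on its middle line, 83 above the desk.
- die_set: Bystander: round steel die set, 72 across, two guide pins, 57 high. Origin at the middle of its underside.
- tower: Bystander: grey plastic submarine conning tower, 99 long, 75 across its fins, 80 high. Origin at the middle of its underside.
- lifeboat: Bystander: white plastic lifeboat, 90 long, 30 wide, 34 high. Origin at the middle of its underside.
- roller: Bystander: brass rivet roller tool with a wooden handle, lying, 123 long, 20 wide, 20 high. Origin on the desk near its middle.

How it is judged (in metres and radians):
On the way, in this order (a step that is already met when the one before it is completed fails the run):
1. the lock knob is at its open end stop (within 3 mm) (value of joint lock above 0.032 m), for 0.2 s.
2. the carriage's nib is level with the pointer (within 4 mm) (y of carriage_index in the frame of mark between -0.004 and 0.004 m), for 0.3 s.
At the end, for the whole second after the job is handed in: The lock is open (at least 30 of its 35 mm), and the robot's fingers still hold the carriage's handle (contact over 1 N, grasp within 50 mm of the handle's grip point) with the nib within 4 mm of level with the pointer along the pulling direction, at rest (under 10 mm/s), through the last second (all of step 2 and linear speed of carriage below 0.01 m/s and contact force between the fingers and carriage above 1 N and value of joint lock above 0.03 m and distance between the grasp point and handle_grip below 0.05 m); the arm keeps its last pose, push and grip.
It fails at once if the die set is shifted by more than 15 mm (distance of die_set from where it was at the start of the episode above 0.015 m).
It fails at once if the conning tower is shifted by more than 15 mm (distance of tower from where it was at the start of the episode above 0.015 m).
It fails at once if the lifeboat is shifted by more than 15 mm (distance of lifeboat from where it was at the start of the episode above 0.015 m).
It fails at once if the rivet roller is shifted by more than 15 mm (distance of roller from where it was at the start of the episode above 0.015 m).
It also fails if it takes over 42 s, if anything falls off the work surface, if the arm or the gripper's body presses on something with over 40 N, if the wrist force passes 120 N, or if a joint passes its speed limit or range.

## Working session

There is one attempt and no reset: what is moved stays moved. The work goes in short steps, Python scripts to look and compute and a tool call to move; the robot and the scene stay as the last step left them, time stands still between calls to the robot, and variables do not carry over. Pictures are saved under pics/ and viewed, and the job is handed in when it is done.

Besides the shell and the picture viewer there is one more tool, called by a JSON object that holds its "name" and its "arguments". move_arm: Moves the arm, as the interface text tells. Its arguments: {"type":"object","properties":{"steps":{"type":"array"},"squeeze":{"type":"number"}},"required":["steps"]}

```bash
mkdir -p pics; cat > h.py <<'E'
import numpy as np, cv2
from station import arm, optics
def snap(n,f):
    im=optics.get_image(n); cv2.imwrite(f'pics/{f}.png',im['pixels'][:,:,::-1]); 
    np.savez(f'pics/{f}.npz',**{k:np.array(v) for k,v in im.items()}); return im
def load(f): return dict(np.load(f'pics/{f}.npz'))
def proj(im,P):
    P=np.atleast_2d(P); c=(im['extrinsics']@np.c_[P,np.ones(len(P))].T).T
    return np.c_[im['fx']*c[:,0]/-c[:,2]+im['cx'], im['fy']*-c[:,1]/-c[:,2]+im['cy']]
def atz(im,u,v,z):
    E=im['extrinsics'];R=E[:3,:3];t=E[:3,3];o=-R.T@t
    d=R.T@np.array([(u-im['cx'])/im['fx'],-(v-im['cy'])/im['fy'],-1.]); return o+d*(z-o[2])/d[2]
E
python3 - <<'E'
from h import *
for n in('scene','top'):
    im=snap(n,n+'0'); print(n,{k:v for k,v in im.items() if k!='pixels'}, im['pixels'].shape)
print(arm.read_state())
E
```

```text
scene {'fx': 502.883752356704, 'fy': 502.883752356704, 'cx': 313.14977661888923, 'cy': 202.41891478765206, 'extrinsics': array([[-3.31868784e-01,  9.43251398e-01, -1.18283942e-02,
         1.61694081e+02],
       [-7.81774639e-01, -2.67995165e-01,  5.63033752e-01,
         4.37995266e+02],
       [ 5.27912421e-01,  1.96100465e-01,  8.26349250e-01,
        -1.36516782e+03],
       [ 0.00000000e+00,  0.00000000e+00,  0.00000000e+00,
         1.00000000e+00]])} (400, 640, 3)
top {'fx': 370.23851840543176, 'fy': 370.23851840543176, 'cx': 324.1660911982771, 'cy': 196.32279417434017, 'extrinsics': array([[ 1.34022851e-04, -9.99649296e-01,  2.64814463e-02,
         2.48680270e+01],
       [ 9.92644577e-01,  3.33896587e-03,  1.21018988e-01,
        -6.32242079e+02],
       [-1.21064966e-01,  2.62704448e-02,  9.92296900e-01,
        -8.41734577e+02],
       [ 0.00000000e+00,  0.00000000e+00,  0.00000000e+00,
         1.00000000e+00]])} (400, 640, 3)
{'t': 0.1, 'qpos': array([-1.26670465,  0.6000617 , -0.00251474,  1.60001926,  0.00177849,
        0.94292649, -0.0797886 ]), 'qd': array([-0.00111441, -0.00233912,  0.00178508, -0.00219612, -0.00075923,
       -0.00112266, -0.0015464 ]), 'joint_torque': array([ 4.92988795e-03, -7.66559458e+01,  1.50240652e+00, -2.52940661e+01,
       -5.22706518e-02,  1.35852298e-02,  2.42673286e-05]), 'ee_pos': array([269.31447146, 672.65979298, 217.84570524]), 'eef_rot': array([-3.14018598e+00,  1.30297631e-04,  2.76083463e+00]), 'force': array([0.39406821, 0.27816274, 0.11719064]), 'torque': array([0.02915059, 0.00457752, 0.03160069]), 'width': 93.19890139428107}
```

View pics/scene0.png

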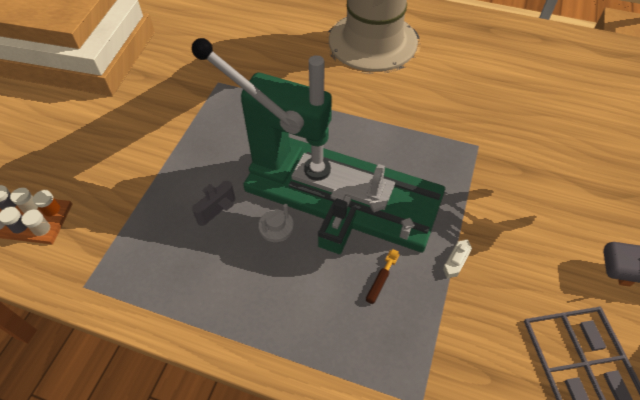

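View pics/top0.png

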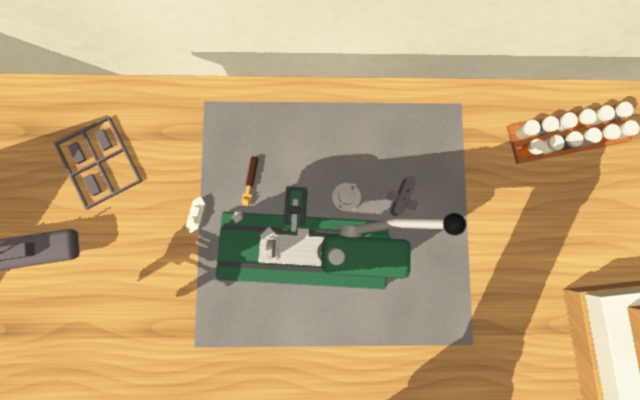

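Both views show the press around top (218-410, 185-288), the knob at about (295,213), the handle at about (268,244) and the pointer at about (237,216). Next I'll enlarge these areas.

```bash
python3 - <<'E'
import cv2
a=cv2.imread('pics/top0.png')[170:300,190:420]; cv2.imwrite('pics/topc.png',cv2.resize(a,(800,452),interpolation=cv2.INTER_CUBIC))
a=cv2.imread('pics/scene0.png')[140:260,290:460]; cv2.imwrite('pics/scenec.png',cv2.resize(a,(800,565),interpolation=cv2.INTER_CUBIC))
E
```

```text
(no output)
```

View pics/topc.png

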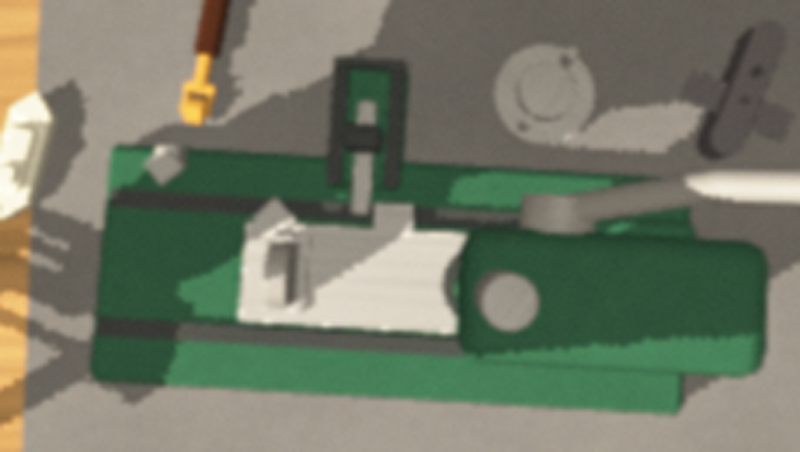

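View pics/scenec.png

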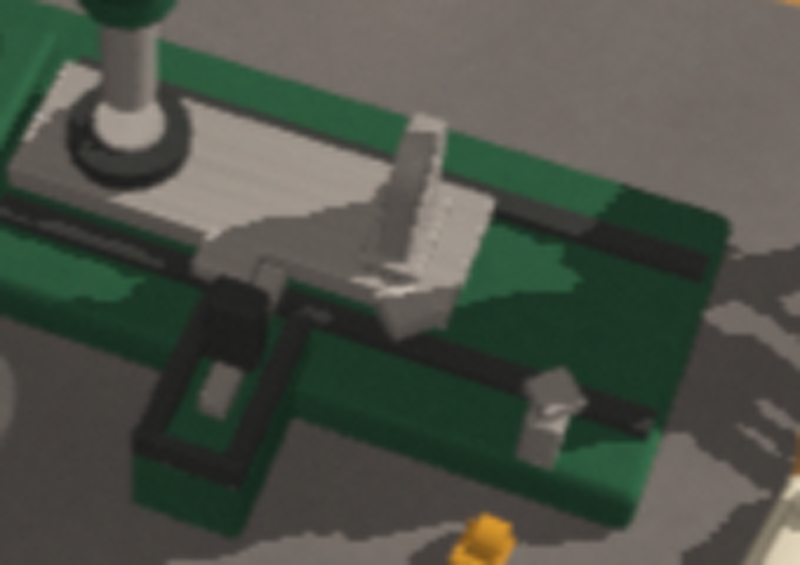

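```bash
cat > fit.py <<'E'
from h import *
from scipy.optimize import least_squares
T=load('top0');S=load('scene0')
ct=lambda u,v:(u/3.478+190-.36,v/3.478+170-.36)
cs=lambda u,v:(u/4.706+290-.4,v/4.706+140-.4)
obs=[(T,(80,260,30),ct(112,148)),(T,(-80,260,30),ct(95,378)),(T,(-80,-140,30),ct(682,410)),
(T,(49,142,45),ct(275,200)),(T,(145,110,60),ct(335,60)),(T,(145,60,60),ct(408,62)),
(S,(49,142,45),cs(400,337)),(S,(80,260,30),cs(625,525)),(S,(-80,260,30),cs(728,222)),
(S,(145,110,60),cs(240,485)),(S,(145,60,60),cs(135,437)),
]
def W(p,P):
    c,s=np.cos(p[2]),np.sin(p[2]);P=np.array(P,float)
    return np.array([p[0]+c*P[0]-s*P[1],p[1]+s*P[0]+c*P[1],P[2]])
def inv(p,w):
    c,s=np.cos(p[2]),np.sin(p[2]);d=w[:2]-p[:2];return np.array([c*d[0]+s*d[1],-s*d[0]+c*d[1],w[2]])
if __name__=='__main__':
    f=lambda p:np.concatenate([(proj(i,W(p,P))[0]-o) for i,P,o in obs])
    r=least_squares(f,[600,0,0],loss='soft_l1');p=r.x;print(p,np.degrees(p[2]));
    for (i,P,o),e in zip(obs,f(p).reshape(-1,2)):print('T' if i is T else 'S',P,e.round(1))
    np.save('p.npy',p)
    def tri(z,t=None,s=None):
        for n,i,o in(('T',T,t),('S',S,s)):
            if o: print(n,inv(p,atz(i,*o,z)).round(1))
    print('mark');tri(64,ct(163,187),cs(572,370))
    print('nib');tri(45,ct(275,200),cs(400,337))
    print('handle top mid');tri(120,ct(282,272),cs(428,118))
    print('knob top');tri(98.5,ct(363,138),cs(238,297))
    for n,P in(('handle',(0,130,90)),('knob0',(98,85,98.5))):
        w=W(p,P);print(n,w,proj(T,w),proj(S,w))
E
python3 fit.py
```

```text
[ 5.05327973e+02  1.46044770e+01 -5.77271787e-02] -3.3075237011398024
T (80, 260, 30) [-0.5 -2.4]
T (-80, 260, 30) [-2.   0.2]
T (-80, -140, 30) [1.  0.6]
T (49, 142, 45) [ 0.7 -1.6]
T (145, 110, 60) [-0.4 -2.2]
T (145, 60, 60) [ 0.2 -1.5]
S (49, 142, 45) [-1.5  0. ]
S (80, 260, 30) [ 2.9 -3.9]
S (-80, 260, 30) [ 1.7 -1.5]
S (145, 110, 60) [ 0.5 -1.7]
S (145, 60, 60) [-1.7 -0.2]
mark
T [ 48.8 214.4  64. ]
S [ 49.  217.4  64. ]
nib
T [ 45.2 143.3  45. ]
S [ 47.9 144.7  45. ]
handle top mid
T [ -0.3 126.5 120. ]
S [ -9.3 130.4 120. ]
knob top
T [85.8 84.3 98.5]
S [89.3 85.5 98.5]
handle [512.82833864 144.38792941  90.        ] [[270.7268495  247.38492859]] [[377.36043351 177.54388879]]
knob0 [608.06881456  93.80876624  98.5       ] [[294.08992978 203.77724403]] [[338.29221003 206.17787591]]
```

```bash
python3 - <<'E'
from fit import *
p=np.load('p.npy')
for n,z,t,s in(('mark',64,ct(163,187),cs(572,370)),('nib',45,ct(275,200),cs(400,337)),('handletop',120,ct(282,272),cs(428,118)),('knob',98.5,ct(363,138),cs(238,297))):
    print(n,atz(T,*t,z).round(1),atz(S,*s,z).round(1))
print(W(p,(87.5,85,0)),W(p,(0,130,0)))
# model overlay
for nm,i in(('top0',T),('scene0',S)):
    a=cv2.imread(f'pics/{nm}.png');a=cv2.resize(a,None,fx=4,fy=4,interpolation=cv2.INTER_CUBIC)
    def poly(L):
        q=(proj(i,np.array([W(p,P) for P in L]))*4+1.5).astype(int);cv2.polylines(a,[q],True,(0,0,255),1)
    poly([(80,260,30),(-80,260,30),(-80,-140,30),(80,-140,30)])
    poly([(35,22,250),(-35,22,250),(-35,-140,250),(35,-140,250)])
    poly([(20,137,120),(-20,137,120),(-20,123,120),(20,123,120)]);poly([(20,130,50),(-20,130,50),(-20,130,100),(-12,130,117),(0,130,120),(12,130,117),(20,130,100)])
    poly([(145,110,60),(145,60,60),(60,60,60),(60,110,60)])
    poly([(95.5,97,98.5),(79.5,97,98.5),(79.5,73,98.5),(95.5,73,98.5)])
    poly([(33,128,45),(49,142,45),(33,156,45)])
    c=a[680:1200,800:1600] if nm=='top0' else a[240:840,960:1760]
    cv2.imwrite(f'pics/ov_{nm}.png',c)
E
```

```text
mark [566.4 225.8  64. ] [566.8 228.8  64. ]
nib [558.7 155.1  45. ] [561.5 156.3  45. ]
handletop [512.3 140.9 120. ] [503.6 145.3 120. ]
knob [595.8  93.9  98.5] [599.4  94.8  98.5]
[597.58630494  94.41456502   0.        ] [512.82833864 144.38792941   0.        ]
```

View pics/ov_top0.png

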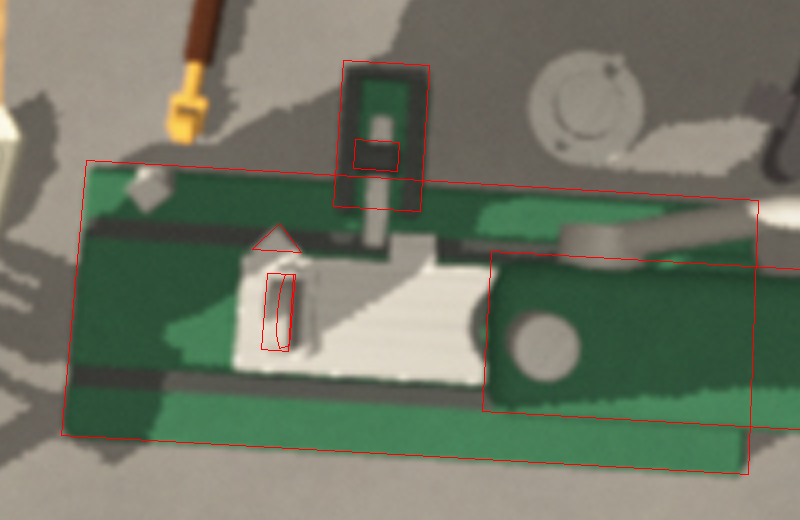

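View pics/ov_scene0.png

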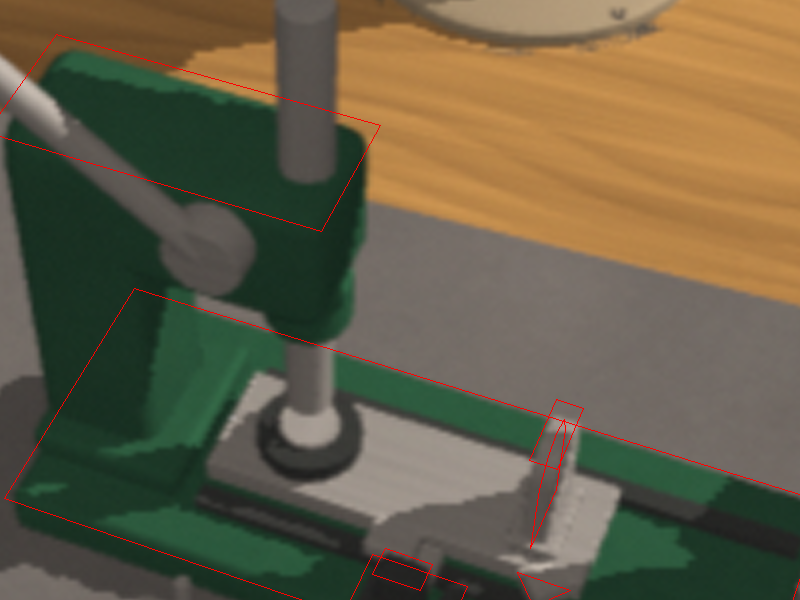

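Both cameras agree to about 3 mm: the knob is at world (597, 94), the handle at (513, 143), and the nib needs about 72 mm of travel. I'll move to above the knob, turning the tool on the way.

{"name": "move_arm", "arguments": {"steps": [30, -52, 4, 0, 0, -9.5, 1, 60, -104, 8, 0, 0, -19, 0.8, 90, -156, 12, 0, 0, -28.5, 0.6, 120, -208, 16, 0, 0, -38, 0.6, 150, -260, 20, 0, 0, -47.5, 0.6]}}

```text
t: 0.72
ee_pos: [419.9, 410.8, 237.9]
eef_rot: [-3.14, 0.0, 1.926]
force: [1.1, 0.0, -1.0]
width: 58.1
```

{"name": "move_arm", "arguments": {"steps": [30, -53, 0, 0, 0, -8, 0.6, 60, -106, 0, 0, 0, -16, 0.6, 90, -159, 0, 0, 0, -23.7, 0.6, 120, -212, 0, 0, 0, -23.7, 0.6, 150, -265, 0, 0, 0, -23.7, 0.6]}}

```text
t: 1.35
ee_pos: [570.5, 144.2, 237.8]
eef_rot: [-3.14, 0.0, 1.513]
force: [-0.0, -0.2, 0.5]
width: 56.0
```

{"name": "move_arm", "arguments": {"steps": [15, -30, 0, 0, 0, 0, 0.6, 27, -51, -10, 0, 0, 0, 0.6, 27, -51, -50, 0, 0, 0, 0.6, 27, -51, -80, 0, 0, 0, 0.6, 27, -51, -80, 0, 0, 0, 0.6]}}

```text
t: 1.98
ee_pos: [596.1, 93.0, 155.7]
eef_rot: [-3.135, 0.002, 1.513]
force: [0.1, 0.2, -0.2]
width: 55.3
```

```bash
cat > look.py <<'E'
import sys
from h import *
t=sys.argv[1]; s=arm.read_state();print(s['t'],s['ee_pos'].round(1),s['eef_rot'].round(3),s['force'].round(1),s['width'])
snap('scene','s'+t);snap('top','t'+t)
a=cv2.imread(f'pics/s{t}.png')[100:260,280:480];b=cv2.imread(f'pics/t{t}.png')[160:300,190:390]
f=lambda a,:cv2.resize(a,None,fx=3.99,fy=3.99,interpolation=cv2.INTER_CUBIC)
cv2.imwrite(f'pics/sc{t}.png',f(a)[:600]);cv2.imwrite(f'pics/tc{t}.png',f(b))
E
python3 look.py 1
```

```text
1.975 [596.1  93.  155.7] [-3.135e+00  2.000e-03  1.513e+00] [ 0.1  0.2 -0.2] 55.330573566099666
```

View pics/sc1.png

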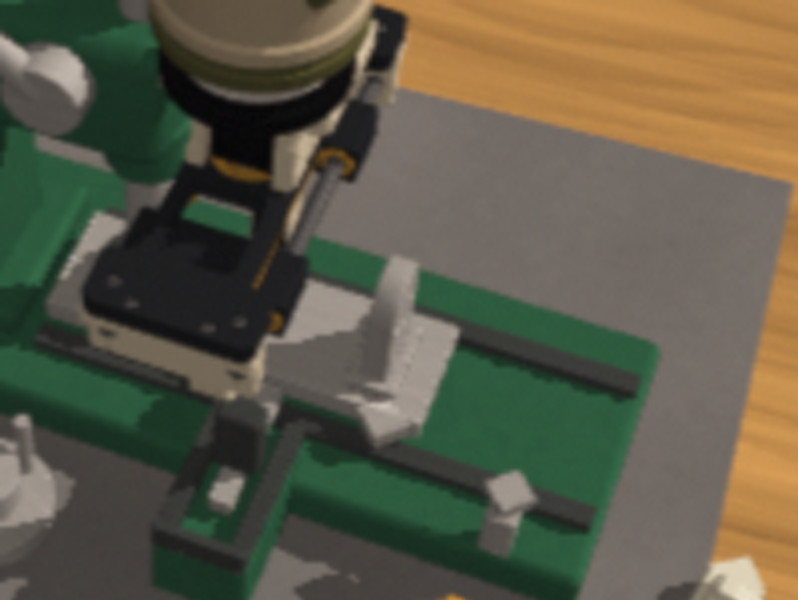

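View pics/tc1.png

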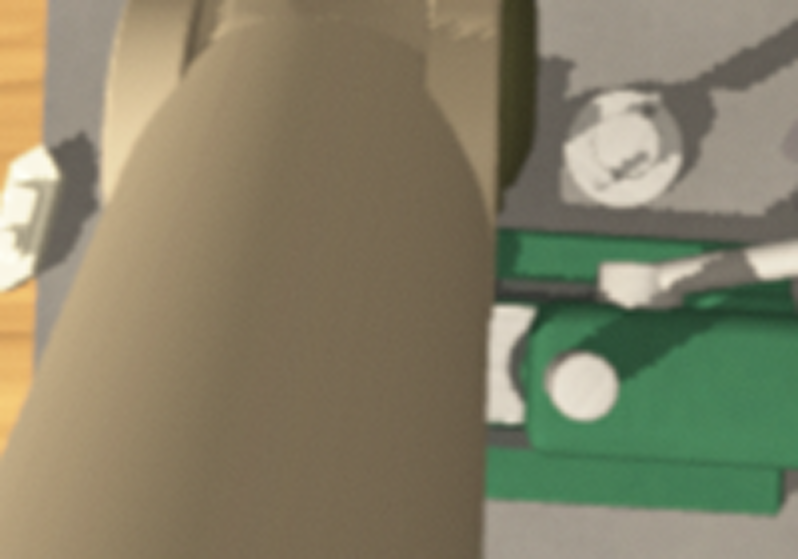

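The gripper is above the knob (knob at crop ~(243,420) in the scene view) and the jaws look in line with it. The top view is blocked by the arm. I'll go down and close.

{"name": "move_arm", "arguments": {"steps": [1, 1, -40, 0, 0, 0, 0.6, 1, 1, -75, 0, 0, 0, 0.6, 1, 1, -86, 0, 0, 0, 0.6, 1, 1, -86, 0, 0, 0, 0.2, 1, 1, -86, 0, 0, 0, 0], "squeeze": 15}}

```text
t: 2.7
ee_pos: [599.7, 94.2, 73.8]
eef_rot: [3.141, -0.0, 1.513]
force: [-0.1, -1.0, -0.1]
width: 40.1
```

{"name": "move_arm", "arguments": {"steps": [0, 0, 0, 0, 0, 0, 0, 0, 0, 0, 0, 0, 0, 0, 0, 0, 0, 0, 0, 0, 0]}}

```text
t: 3.08
ee_pos: [599.7, 94.4, 74.3]
eef_rot: [3.141, -0.001, 1.513]
force: [-1.5, 0.3, 6.0]
width: 16.1
```

```bash
python3 look.py 2
```

```text
3.075 [599.7  94.4  74.3] [ 3.141e+00 -1.000e-03  1.513e+00] [-1.5  0.3  6. ] 16.085485038204826
```

View pics/sc2.png

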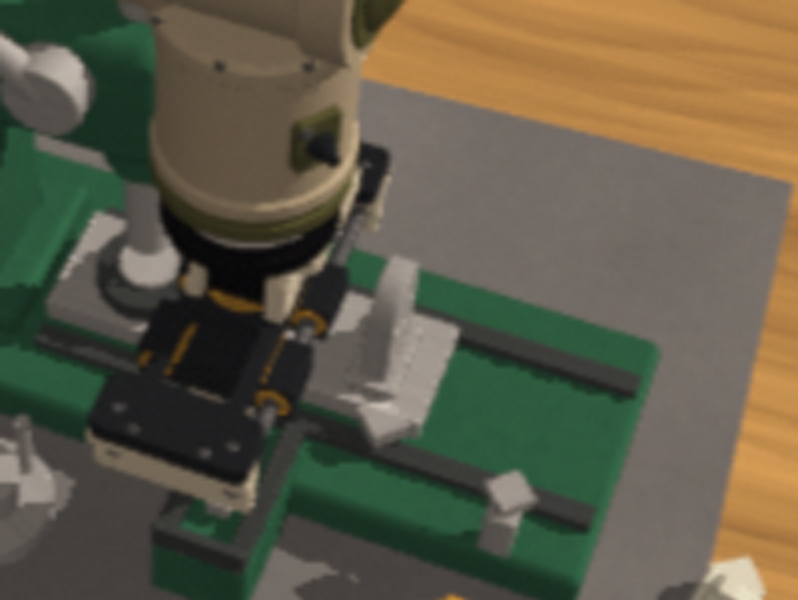

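Width is 16.1, which matches the 16 mm knob, so it is gripped. Next I'll pull along press +x (0.998, -0.058).

{"name": "move_arm", "arguments": {"steps": [6, -0.3, 0, 0, 0, 0, 0, 12, -0.7, 0, 0, 0, 0, 0, 18, -1, 0, 0, 0, 0, 0, 24, -1.4, 0, 0, 0, 0, 0, 24, -1.4, 0, 0, 0, 0, 0]}}

```text
t: 3.8
ee_pos: [625.1, 92.8, 74.4]
eef_rot: [3.139, -0.001, 1.513]
force: [1.8, -1.1, 1.7]
width: 15.8
```

{"name": "move_arm", "arguments": {"steps": [4, -0.2, 0, 0, 0, 0, 0, 7, -0.4, 0, 0, 0, 0, 0, 10, -0.6, 0, 0, 0, 0, 0, 10, -0.6, 0, 0, 0, 0, 0]}}

```text
t: 4.3
ee_pos: [627.8, 92.7, 73.9]
eef_rot: [-3.13, -0.001, 1.513]
force: [-21.9, -0.1, 20.5]
width: 16.1
```

It hit a hard stop (-22 N) after about 28 mm. I'll take a picture to check.

```bash
python3 look.py 3
```

```text
4.3 [627.8  92.7  73.9] [-3.130e+00 -1.000e-03  1.513e+00] [-21.9  -0.1  20.5] 16.082705477649473
```

View pics/sc3.png

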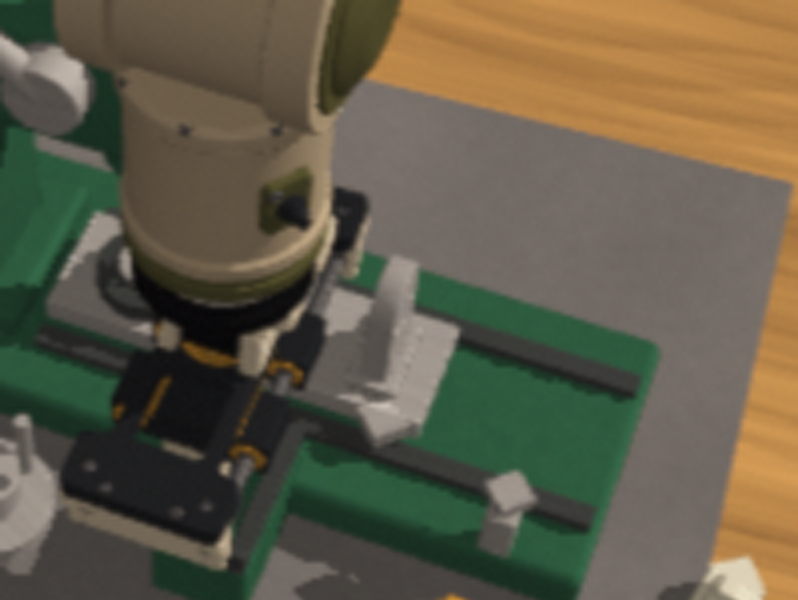

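{"name": "move_arm", "arguments": {"steps": [3, -0.2, 0, 0, 0, 0, 0, 3, -0.2, 0, 0, 0, 0, 0, 3, -0.2, 0, 0, 0, 0, 0]}}

```text
t: 4.78
ee_pos: [627.5, 92.7, 74.0]
eef_rot: [-3.124, -0.001, 1.514]
force: [-11.8, 0.6, 13.4]
width: 16.2
```

The knob is at its stop. I'll release it and lift off.

{"name": "move_arm", "arguments": {"steps": [0, 0, 0, 0, 0, 0, 0.5, 0, 0, 0, 0, 0, 0, 0.5, 0, 0, 0, 0, 0, 0, 0.5, 0, 0, 40, 0, 0, 0, 0.5, 0, 0, 90, 0, 0, 0, 0.6]}}

```text
t: 5.4
ee_pos: [627.1, 92.5, 163.9]
eef_rot: [-3.122, 0.0, 1.514]
force: [0.6, -0.4, 0.5]
width: 52.5
```

{"name": "move_arm", "arguments": {"steps": [0, 10, 40, 0, 0, 0, 0.8, -10, 50, 60, 0, 0, 10, 1, -20, 90, 60, 0, 0, 20, 1, -40, 120, 60, 0, 0, 30, 1, -50, 130, 60, 0, 0, 40, 1]}}

```text
t: 6.02
ee_pos: [576.0, 225.3, 223.8]
eef_rot: [-3.123, -0.001, 2.221]
force: [0.2, -0.6, 0.5]
width: 92.3
```

```bash
python3 look.py 4
```

```text
6.025 [576.  225.3 223.8] [-3.123e+00 -1.000e-03  2.221e+00] [ 0.2 -0.6  0.5] 92.27040103023253
```

View pics/sc4.png

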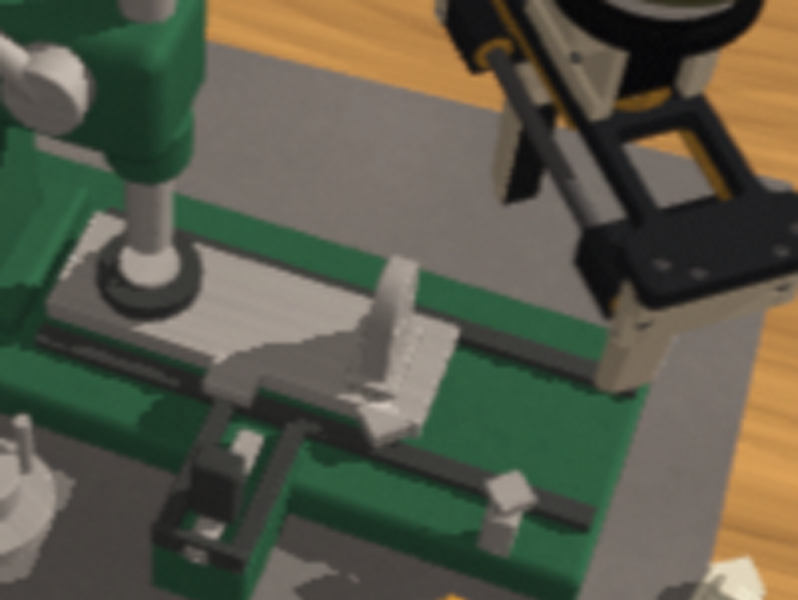

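View pics/tc4.png

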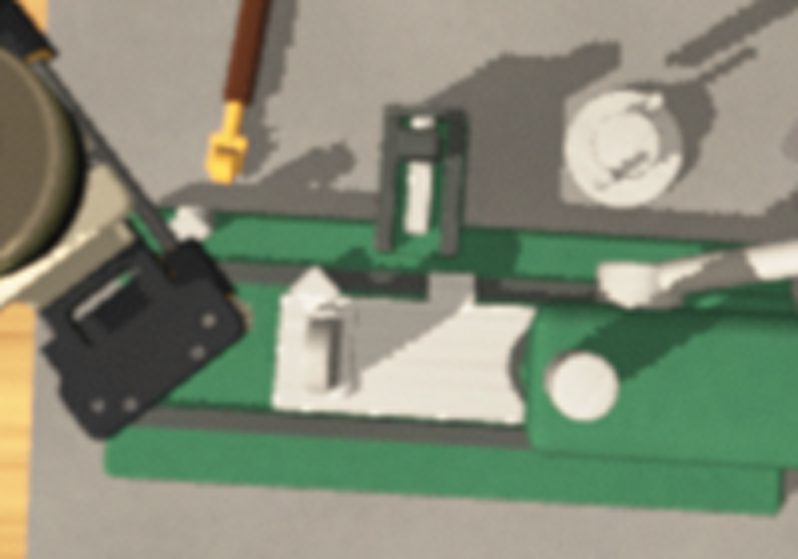

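The lock bolt is clearly retracted (knob at scene crop ~(220,480), slot free behind it). I'll measure it, and re-measure the nib and pointer from zooms.

```bash
python3 - <<'E'
from fit import *
p=np.load('p.npy');T=load('t4');S=load('s4')
print('knob',inv(p,atz(T,418/3.99+190,145/3.99+160,98.5)),inv(p,atz(S,220/3.99+280,457/3.99+100,98.5)))
a=cv2.imread('pics/s4.png')[190:245,360:425]
cv2.imwrite('pics/z4.png',cv2.resize(a,None,fx=10,fy=10,interpolation=cv2.INTER_CUBIC))
E
```

```text
knob [114.54662762  84.63771047  98.5       ] [117.6566051  86.3035147  98.5      ]
```

View pics/z4.png

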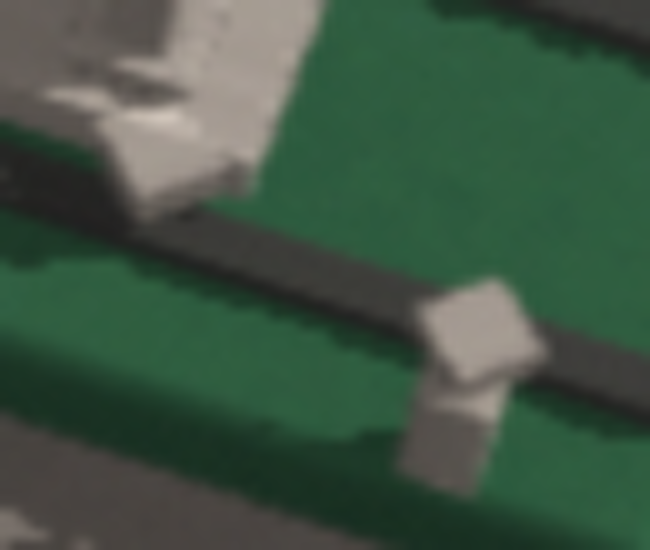

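```bash
python3 - <<'E'
from fit import *
p=np.load('p.npy');S=load('s4');T=load('top0')
for z in(45,48):print('nib',z,inv(p,atz(S,145/10+359.55,212/10+189.55,z)))
for z in(64,68):print('mark',z,inv(p,atz(S,495/10+359.55,281/10+189.55,z)))
for z in(45,48):print('nibT',z,inv(p,atz(T,*ct(275,200),z)))
for z in(64,68):print('markT',z,inv(p,atz(T,*ct(163,187),z)))
print(W(p,(0,130,0)))
E
```

```text
nib 45 [ 47.22733802 143.38007854  45.        ]
nib 48 [ 49.1975428  143.77189691  48.        ]
mark 64 [ 49.30249132 213.31442658  64.        ]
mark 68 [ 51.98021286 213.5075767   68.        ]
nibT 45 [ 45.2177673  143.34810645  45.        ]
nibT 48 [ 45.12464309 142.97487529  48.        ]
markT 64 [ 48.78276837 214.37409004  64.        ]
markT 68 [ 48.63898401 213.52990467  68.        ]
[512.82833864 144.38792941   0.        ]
```

The carriage needs about 70 mm of travel (nib y ≈ 143.4, pointer y ≈ 213.4, both views within 1 mm). Now to above the handle.

{"name": "move_arm", "arguments": {"steps": [-15, 0, -20, 0, 0, 10, 1, -30, 0, -20, 0, 0, 20, 1, -45, 0, -20, 0, 0, 30, 1, -55, 0, -20, 0, 0, 40, 1, -64, 0, -20, 0, 0, 49.4, 1]}}

```text
t: 6.75
ee_pos: [512.7, 223.2, 203.8]
eef_rot: [-3.122, -0.0, 3.078]
force: [-0.1, -0.2, 0.4]
width: 92.8
```

{"name": "move_arm", "arguments": {"steps": [0, -40, -10, 1, 0, 0, 1, 0, -79, -20, 1, 0, 0, 1, 0, -79, -40, 1, 0, 0, 1, 0, -79, -40, 1, 0, 0, 1]}}

```text
t: 7.25
ee_pos: [512.8, 142.7, 162.9]
eef_rot: [-3.138, -0.003, 3.073]
force: [0.3, 0.0, -0.3]
width: 93.3
```

```bash
python3 look.py 5
```

```text
7.25 [512.8 142.7 162.9] [-3.138e+00 -3.000e-03  3.073e+00] [ 0.3  0.  -0.3] 93.2752644275155
```

View pics/sc5.png

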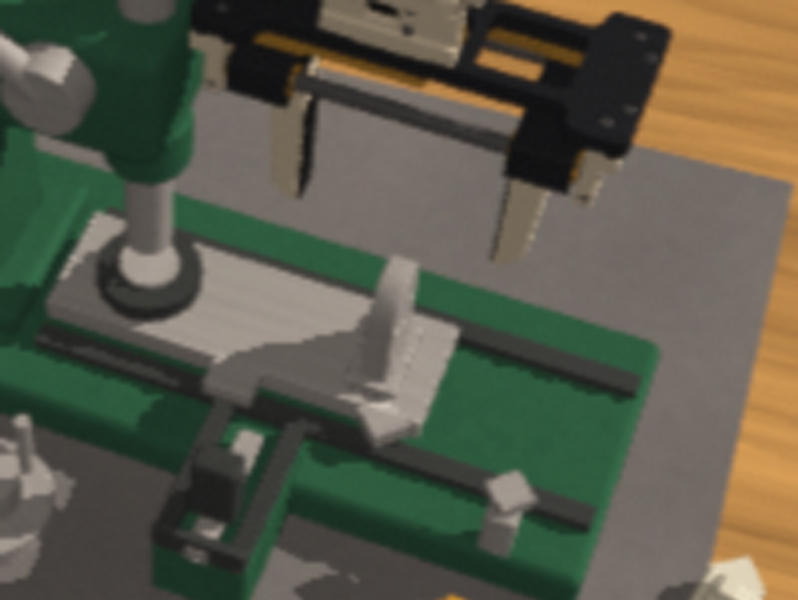

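The jaws straddle the handle and are in line with it. I'll go down, set slightly forward for clearance to the head, and grip.

{"name": "move_arm", "arguments": {"steps": [0, 5, -40, 0, 0, 0.5, 1, 0, 5, -80, 0, 0, 0.5, 1, 0, 5, -91, 0, 0, 0.5, 1, 0, 5, -91, 0, 0, 0.5, 0.5, 0, 5, -91, 0, 0, 0.5, 0], "squeeze": 40}}

```text
t: 7.98
ee_pos: [514.1, 149.5, 74.4]
eef_rot: [-3.14, 0.0, 3.084]
force: [1.1, 0.3, 0.1]
width: 77.8
```

{"name": "move_arm", "arguments": {"steps": [0, 0, 0, 0, 0, 0, 0, 0, 0, 0, 0, 0, 0, 0, 0, 0, 0, 0, 0, 0, 0, 0, 0, 0, 0, 0, 0, 0]}}

```text
t: 8.48
ee_pos: [514.1, 149.5, 74.5]
eef_rot: [-3.14, 0.0, 3.084]
force: [0.0, -0.0, 0.3]
width: 37.8
```

```bash
python3 look.py 6
```

```text
8.475 [514.1 149.5  74.5] [-3.14   0.     3.084] [ 0.  -0.   0.3] 37.80602816992811
```

View pics/sc6.png

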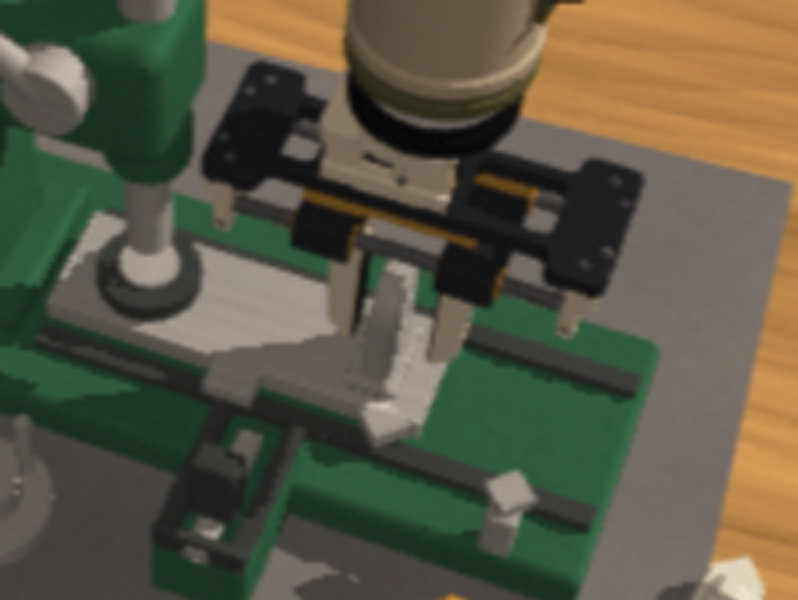

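The fingers are on either side of the handle and still closing.

{"name": "move_arm", "arguments": {"steps": [0, 0, 0, 0, 0, 0, 0, 0, 0, 0, 0, 0, 0, 0, 0, 0, 0, 0, 0, 0, 0, 0, 0, 0, 0, 0, 0, 0]}}

```text
t: 9.07
ee_pos: [514.0, 149.1, 74.3]
eef_rot: [-3.14, 0.0, 3.084]
force: [1.0, -4.2, -0.3]
width: 14.0
```

{"name": "move_arm", "arguments": {"steps": [0, 0, 0, 0, 0, 0, 0, 0, 0, 0, 0, 0, 0, 0]}}

```text
t: 9.32
ee_pos: [514.0, 149.1, 74.3]
eef_rot: [-3.14, 0.0, 3.084]
force: [0.1, -3.2, 0.4]
width: 13.6
```

```bash
python3 look.py 7;python3 - <<'E'
import cv2
a=cv2.imread('pics/s7.png')[190:245,360:425]
cv2.imwrite('pics/z7.png',cv2.resize(a,None,fx=10,fy=10,interpolation=cv2.INTER_CUBIC))
E
```

```text
9.325 [514.  149.1  74.3] [-3.14   0.     3.084] [ 0.1 -3.2  0.4] 13.643326331556475
```

View pics/z7.png

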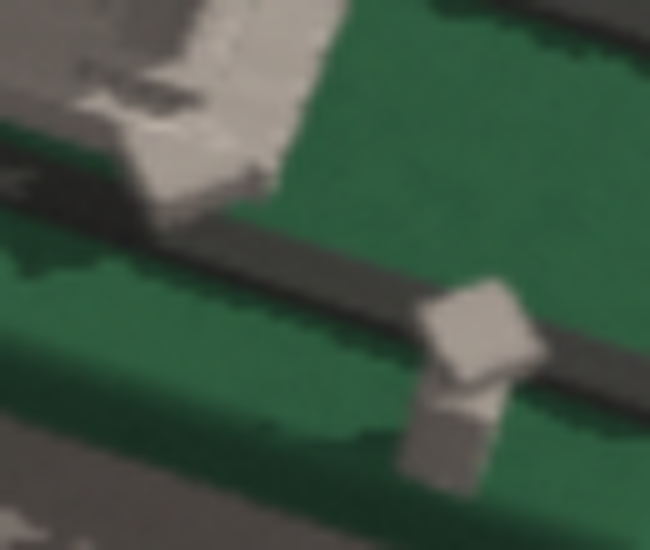

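Gripped (width 13.6, spring force -3.2 N). The carriage has already moved about 5 mm, so I'll pull about 60 mm and look again.

{"name": "move_arm", "arguments": {"steps": [0.7, 12, 0, 0, 0, 0, 0, 1.4, 24, 0, 0, 0, 0, 0, 2.1, 36, 0, 0, 0, 0, 0, 2.8, 48, 0, 0, 0, 0, 0, 3.5, 60, 0, 0, 0, 0, 0]}}

```text
t: 10.05
ee_pos: [517.6, 208.4, 74.3]
eef_rot: [-3.139, -0.0, 3.083]
force: [1.0, -7.3, 1.5]
width: 13.8
```

{"name": "move_arm", "arguments": {"steps": [0, 0, 0, 0, 0, 0, 0, 0, 0, 0, 0, 0, 0, 0]}}

```text
t: 10.3
ee_pos: [517.5, 207.8, 74.3]
eef_rot: [-3.138, -0.0, 3.083]
force: [0.8, -5.5, 0.6]
width: 13.8
```

```bash
cat > z.py <<'E'
import sys,cv2
t=sys.argv[1]
a=cv2.imread(f'pics/s{t}.png')[190:245,375:440]
cv2.imwrite(f'pics/z{t}.png',cv2.resize(a,None,fx=10,fy=10,interpolation=cv2.INTER_CUBIC))
E
python3 look.py 8;python3 z.py 8
```

```text
10.3 [517.5 207.8  74.3] [-3.138 -0.     3.083] [ 0.8 -5.5  0.6] 13.818629869944608
```

View pics/z8.png

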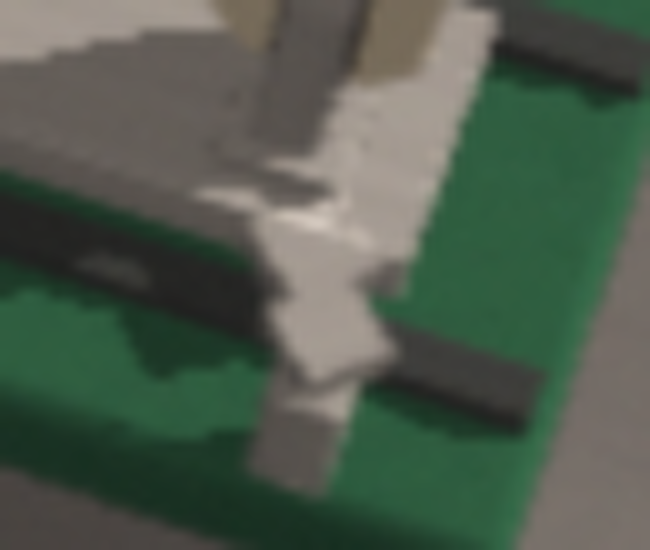

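View pics/tc8.png

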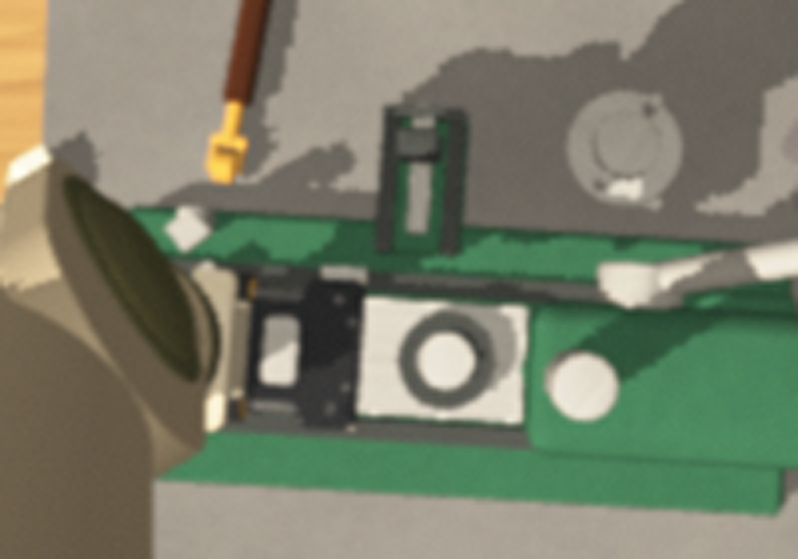

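The nib is now mostly behind the diamond. I'll track the carriage's displacement with image features compared to the home picture.

```bash
cat > track.py <<'E'
import sys
from fit import *
p=np.load('p.npy')
def run(b,a='s4'):
    A=load(a);B=load(b);ga=cv2.cvtColor(A['pixels'],cv2.COLOR_RGB2GRAY).astype(np.float32);gb=cv2.cvtColor(B['pixels'],cv2.COLOR_RGB2GRAY).astype(np.float32)
    k=8
    # front edge / nib root / foot feature patches at z~50 : (u,v,halfu,halfv)
    for nm,P,h in(('corner',(33,156,50),6),('nibroot',(34,140,48),6),('foot',(22,128,50),6),('frontedge',(12,158,50),6)):
        u,v=proj(A,W(p,P))[0].round().astype(int)
        t=cv2.resize(ga[v-h:v+h+1,u-h:u+h+1],None,fx=k,fy=k,interpolation=cv2.INTER_CUBIC)
        R=slice(150,260);C=slice(340,450)
        big=cv2.resize(gb[R,C],None,fx=k,fy=k,interpolation=cv2.INTER_CUBIC)
        r=cv2.matchTemplate(big,t,cv2.TM_CCOEFF_NORMED);_,s,_,(x,y)=cv2.minMaxLoc(r)
        u2,v2=x/k+340+h,y/k+150+h
        d=inv(p,atz(B,u2,v2,P[2]))-inv(p,atz(A,u,v,P[2]))
        print(nm,(u,v),(round(u2,1),round(v2,1)),'d',d.round(1),round(float(s),3))
for b in sys.argv[1:]:
    print(b);run(b)
E
python3 track.py s7 s8
```

```text
s7
corner (np.int64(383), np.int64(206)) (384.9, 206.8) d [0.3 4.  0. ] 0.992
nibroot (np.int64(375), np.int64(204)) (376.9, 204.9) d [0.6 4.1 0. ] 0.985
foot (np.int64(371), np.int64(197)) (372.9, 197.8) d [0.3 4.1 0. ] 0.969
frontedge (np.int64(387), np.int64(198)) (389.9, 196.1) d [-6.6  3.9  0. ] 0.996
s8
corner (np.int64(383), np.int64(206)) (348.8, 179.2) d [-36.7 -86.3   0. ] 0.948
nibroot (np.int64(375), np.int64(204)) (405.4, 213.9) d [-0.3 63.   0. ] 0.884
foot (np.int64(371), np.int64(197)) (401.2, 207.0) d [ 0.2 63.5  0. ] 0.99
frontedge (np.int64(387), np.int64(198)) (417.0, 207.2) d [-1.2 62.  -0. ] 0.993
```

Displacement is 63 mm (the TCP change agrees: 4.1 + 58.8). About 70.3 is needed, so about 7.3 more.

{"name": "move_arm", "arguments": {"steps": [0.2, 4, 0, 0, 0, 0, 0, 0.4, 8, 0, 0, 0, 0, 0, 0.4, 8, 0, 0, 0, 0, 0, 0.4, 8, 0, 0, 0, 0, 0]}}

```text
t: 10.9
ee_pos: [518.0, 214.7, 74.3]
eef_rot: [-3.138, -0.0, 3.082]
force: [0.2, -6.2, 0.2]
width: 14.2
```

```bash
python3 look.py 9;python3 z.py 9; python3 track.py s9
python3 - <<'E'
from h import *
a=cv2.imread('pics/t9.png')[200:250,215:280];cv2.imwrite('pics/zt9.png',cv2.resize(a,None,fx=10,fy=10,interpolation=cv2.INTER_CUBIC))
E
```

```text
10.9 [518.  214.7  74.3] [-3.138 -0.     3.082] [ 0.2 -6.2  0.2] 14.151345197661078
s9
corner (np.int64(383), np.int64(206)) (395.2, 193.0) d [-39.6  13.    0. ] 0.947
nibroot (np.int64(375), np.int64(204)) (374.4, 225.6) d [48.7 15.2  0. ] 0.805
foot (np.int64(371), np.int64(197)) (404.6, 208.1) d [ 0.3 70.5  0. ] 0.976
frontedge (np.int64(387), np.int64(198)) (420.5, 208.0) d [-2.  68.9  0. ] 0.993
```

View pics/z9.png

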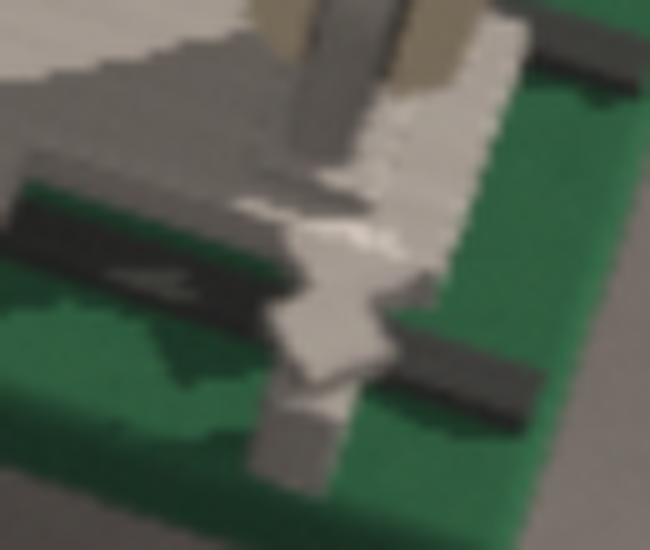

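View pics/zt9.png

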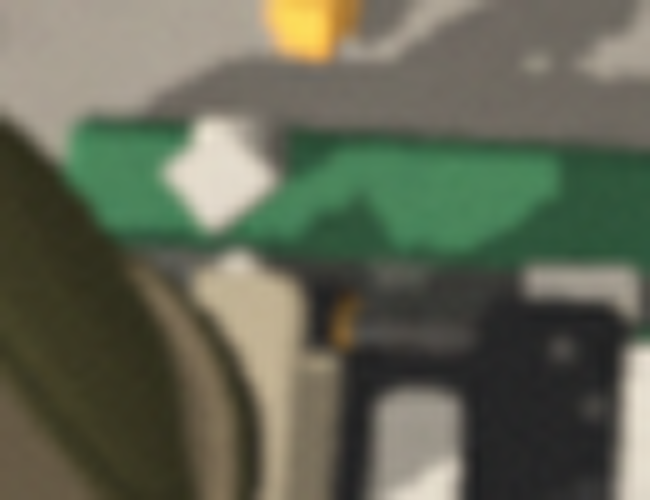

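In the top zoom both tips are visible: the pointer tip at (213,236) and the nib tip at (237,248). I'll convert both.

```bash
python3 - <<'E'
from fit import *
p=np.load('p.npy');T=load('t9')
f=lambda u,v,z:inv(p,atz(T,u/10+214.55,v/10+199.55,z)).round(1)
print(f(237,247,45),f(237,247,48));print(f(213,236,64),f(213,236,68))
S=load('s9')
n=inv(p,atz(load('s4'),374.05,210.75,47))
print(n)
for d in(66,70,74):
  for z in (45,48): print(d,proj(T,W(p,(47,142.5+d,z)))[0]*10-[2145.5,1995.5])
E
```

```text
[ 47.8 214.2  45. ] [ 47.7 213.6  48. ]
[ 49.3 215.9  64. ] [ 49.1 215.1  68. ]
[ 48.54080787 143.64129079  47.        ]
66 [261.3168316  251.70273458]
66 [258.75903487 251.12044105]
70 [244.04728911 250.68397459]
70 [241.42924402 250.09808814]
74 [226.77465355 249.66503213]
74 [224.09633851 249.07555149]
```

The top view says 1.5 mm short and the scene view says about 0.7 mm past. Both are well inside ±4 mm, so I'll make a tiny nudge and hold.

{"name": "move_arm", "arguments": {"steps": [0.1, 1.3, 0, 0, 0, 0, 0, 0.1, 1.3, 0, 0, 0, 0, 0, 0.1, 1.3, 0, 0, 0, 0, 0, 0.1, 1.3, 0, 0, 0, 0, 0, 0.1, 1.3, 0, 0, 0, 0, 0]}}

```text
t: 11.62
ee_pos: [518.0, 214.7, 74.3]
eef_rot: [-3.137, -0.0, 3.081]
force: [0.7, -7.1, 1.4]
width: 14.4
```

```bash
python3 look.py 10;python3 track.py s10
python3 - <<'E'
from h import *
a=cv2.imread('pics/t10.png')[190:250,215:315];cv2.imwrite('pics/zt10.png',cv2.resize(a,None,fx=8,fy=8,interpolation=cv2.INTER_CUBIC))
E
```

```text
11.625 [518.  214.7  74.3] [-3.137 -0.     3.081] [ 0.7 -7.1  1.4] 14.350390531998658
s10
corner (np.int64(383), np.int64(206)) (395.2, 192.9) d [-39.9  12.9   0. ] 0.948
nibroot (np.int64(375), np.int64(204)) (374.4, 225.6) d [48.7 15.2  0. ] 0.798
foot (np.int64(371), np.int64(197)) (404.5, 208.1) d [ 0.4 70.2  0. ] 0.96
frontedge (np.int64(387), np.int64(198)) (420.6, 207.8) d [-2.7 69.   0. ] 0.992
```

View pics/zt10.png

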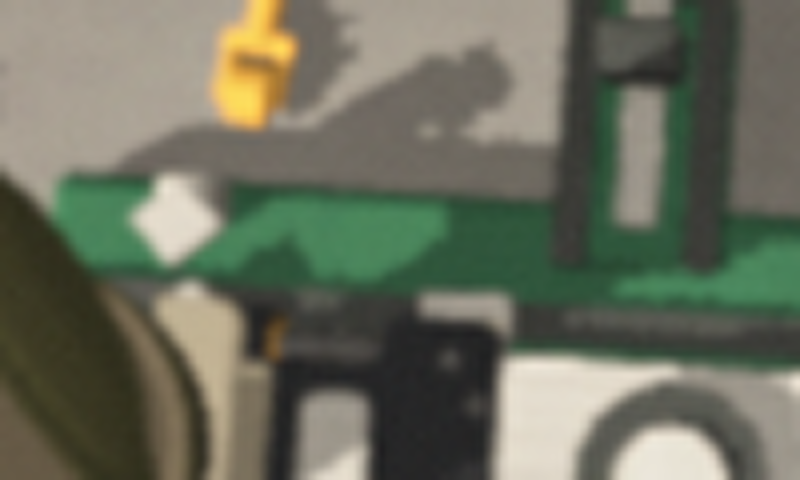

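View pics/s10.png

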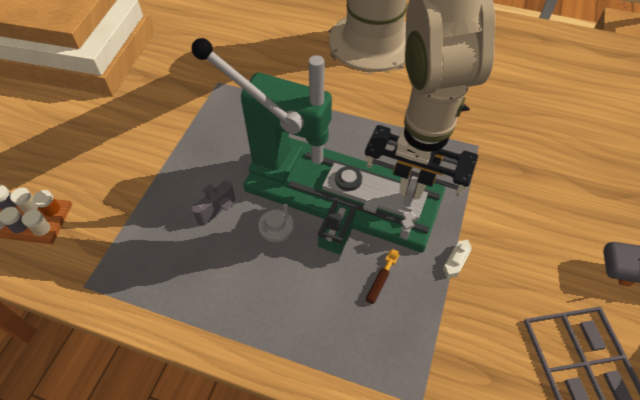

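The last pictures show the knob still at its end stop, the bystanders in place, and the nib tip (~(188,285)) facing the pointer tip (~(177,265)). The arm is steady, with TCP y 214.7 in both readings, so I'll hand in.

```bash
python3 -c "
from station import arm
print(arm.sign_off()); s=arm.read_state();print(s['t'],s['ee_pos'],s['width'],s['force'])"
```

```text
the job is handed in; nothing more can be done
None
the job is handed in; nothing more can be done
```

I slid the lock knob out to its end stop, pulled the carriage out about 70 mm by its handle, and handed in while still holding it. The sign-off gives no verdict, so the results below come from my own checks.

- **Lock:** the knob moved about 28 mm and then hit a hard stop at about 22 N. The last pictures still show it at the outer end, with the bolt clear of the carriage.
- **Level with the pointer:** the two cameras disagreed slightly. The top view put the nib about 1.5 mm short, and the scene view had it level to about 0.7 mm past. Both are inside the 4 mm tolerance. A last nudge of about 1 mm barely moved the carriage, so I left it there.
- **Hold:** at the last reading (11.6 s) the grip was set to 40 N, the finger opening was 14.4 mm on the 14 mm handle, and the pull from the spring was about 7 N. The arm was at the same position in the last two readings. I got no reading after handing in.
- **Bystanders:** the die set, conning tower, lifeboat and rivet roller look unmoved in the last picture. I judged this by eye and did not measure it.
- **Image tracking:** some of the tracked carriage features failed once the pointer covered them. I ignored those and relied on the handle's foot, the front edge and the arm position, which agreed to about 1.5 mm.

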